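# Uncover the spring-jaw fixture and hold its jaw open at the red mark

### The arm

A 6-joint arm with a two-finger parallel gripper is mounted at the origin on a cart in front of the work surface, level with it; the furniture and walls round the work are solid. World frame = base frame: x ahead of the robot, y to its left, z up, the work surface at z = 0. Lengths are in m, angles in rad, forces in N, time in s.
With the tool pointing down it reaches from about 0.325 to 0.75 m from the base axis. Payload 7.6 kg.
Tool frame: the origin (TCP) lies midway between the tips of the shut fingers; the grasp point (between the pads) lies 19 mm behind it (r.hold_point_z is the distance from the TCP to the grasp point, in m); z points along the fingers, y is the direction in which the jaws open and shut (so a half turn about z gives the same grasp; the last joint's range is limited). The gripper opens to 85 mm and grips with 20 to 120 N. Pads are 22 mm wide; open, the fingers measure 114 mm over their backs; the gripper's body (76 mm by 85 mm) begins 54 mm behind the grasp point. The pads swing forward as they close: fully open they stand 13 mm farther back than shut.
Start: joints at [-1.303, 0.052, 1.401, -0, 1.689, -0.07], TCP at [0.174, -0.495, 0.231] pointing down, gripper open.
Joint ranges: [-2.9, 2.9], [-0.91, 2.17], [0.12, 2.37], [-1.06, 4.2], [0.26, 2.73], [-2.93, 2.93]. Speed limits (rad/s): [2.57, 2.57, 3.01, 3.14, 3.14, 3.14].

### API

Orientations are given as a rotation vector (axis times angle).
In Python, from workcell import get_obs, imaging, ticket, r gives the robot as it stands. The module is installed in compiled form; this text tells all that it offers.
- The arm moves only by the tool send_rows, never from a script. Its argument "commands" is a list of rows, each a list of 5 numbers: the shift along the tool's x, y, z in m, then the turn about the tool's z in rad, then the finger opening in m, from 0 to 0.0854. In form: [[dx, dy, dz, turn, grip], ...]. A call has 1 to 8 rows; each row is the pose to reach, as a shift and turn from the pose commanded when the call began, along the tool's axes at that moment; what a row does not reach only later rows make up. A row lasts 1/10 s, in which the tool goes at most 50 mm and 8.59 degrees, less where a joint would pass 70% of its speed; a pose out of reach is approached as far as the arm can. A call with a gripper value outside its range is refused whole. The fingers move at their own pace and stop on an object; "squeeze" is the grip in N (left out, the last holds). Time passes only in rows, so rows that repeat a pose let the fingers close. It gives the time, the measured TCP pose, the force and the opening at its end, in the units of the state.
- get_obs(): the state, without advancing time (a new reading comes with each control period).
- imaging.read_camera(name): name is "side" or "top"; returns (picture, depth): 420x560x3 uint8, blue, green, red; 420x560 float32, m along the optical axis (not along the pixel's ray), 0 where there is no reading.
- imaging.camera_model(name): a dict with "fx", "fy", "cx", "cy" (pixels), "dist_coeffs" ([k1, k2, p1, p2, k3] as OpenCV has them; the pictures are not rectified), "R" (3x3) and "t" (3): a world point X has camera coordinates R X + t. Camera axes: x right, y down, z forward; pixel columns grow to the right and rows downward; lengths in m; the calibration is good to about 2 mm. A picture is of the moment at which its call begins. camera_model takes no time and is no camera call.
- ticket.finish_job(): hands the job in, once; it reports no verdict.
The state is a dict: "time": time; "joint_positions": joint angles; "dq": joint speeds; "tau": joint torques, N m; "tool_pos": TCP position; "eef_rot": TCP orientation; "contact_force": force on the tool from outside, world axes, zero at the start; "ft_torque": the same for the moment, N m; "opening": finger opening in m.
Only numpy, scipy, OpenCV 4.12 (cv2) and the standard library are available. Lean on these libraries where they do the work, as an engineer would, in place of code of your own. Each camera call takes 0.05 s, during which the arm holds its last target.

### The job

Open the spring-jaw fixture for the goldsmith: lift the wooden dust cover off it by the brass knob and set it down on the cork mat, right way up and without dropping it. Then pull the sliding jaw back by its black post, against its spring, until the white line on the jaw points at the red block beside it, and finish still holding it there: do not let go, or it springs shut. Leave the can, the spool and the jar standing where they are.

Things in the scene. Friction and masses are not known exactly. Their poses are not given: they have to be found in the camera images.
- fixture: Fixed to the bench: blue-painted base plate 180 x 124 x 12 mm (long side = its x), on which stand a fixed steel jaw (its x from +48 to +66 mm), an end block (x about -66 to -54 mm) and, between them on guide rods, the sliding jaw. No jaw or block is higher than 34 mm above the bench save the post. Origin: centre of the plate's underside, on the bench; z up. The jaw is pulled open along the fixture's own -x.
- jaw (a joint): Travel of the sliding jaw in m: 0 = closed (as it starts, its pad about 1.5 mm from the fixed jaw), grows as it is pulled along the fixture's -x, stop at 0.055. Its spring pulls it shut with about 4 N when closed, rising by 1 N per 10 mm; it springs back when let go.
- post_top (a point): Centre of the top of the black post on the sliding jaw: upright round post 14 mm in diameter, 30 mm long, top 61 mm above the bench, rising from the jaw's top (31 mm above the bench). It moves with the jaw. The jaw block is 34 (x) x 44 (y) mm. Hidden under the cover at the start.
- jaw_line (a point): Left (+y) end of the white line across the top of the dark steel sliding jaw (line 32 mm above the bench, along the fixture's y through the middle of the jaw and of the post); moves with the jaw. Its axes are the fixture's.
- mark: Red block 10 (fixture x) x 14 (y) x 16 mm fixed on the scale rail at the jaw's left, top 32 mm above the bench. Origin: centre of its underside; its axes are parallel to the fixture's. It stands 18 to 42 mm from the closed jaw's line along the fixture's -x. The jaw is at the mark when jaw_line and this origin have the same x in the fixture's frame; the block's width (5 mm either way) is the tolerance.
- cover: Loose dark wooden dust cover, a box open below, 150 x 100 x 60 mm with walls 4 mm, about 0.25 kg, resting on the fixture's plate over the jaws (underside 12 mm above the bench; long side along the fixture's x). Origin: centre of its underside; z up. It must be raised at least 55 mm to clear the post.
- knob (a point): Centre of the cover's brass knob: upright cylinder 24 mm in diameter and 24 mm high, 80 mm above the cover's underside on its middle axis; the cover's top board is 20 mm below this point and the knob's top 12 mm above it. A collar 32 mm in diameter and 2 mm high lies on the board.
- mat: Cork mat 190 x 140 x 4 mm, fixed flat on the bench (long side = its x). Origin: centre of its underside. Beside the fixture, left or right. Furniture near: lamps and their arms hang over the back and left of the bench from about 0.6 m up, so move low; a gas torch leans in over the bench's front edge to about x 0.50, y -0.23, 95 mm high.
- brass_can: Brass-coloured can, 36 mm in diameter, 64 mm high, loose, bystander. Origin: centre of its underside.
- wood_spool: Wooden spool, 38 mm in diameter, 60 mm high, loose, bystander. Origin: centre of its underside.
- pink_jar: Pink jar with black cap, 49 mm in diameter, 58 mm high, loose, bystander. Origin: centre of its underside.
Not all that is in view belongs to the job. What is shaped like the cover but pink is not meant.

How it is judged:
By the outcome, as a careful person would: the job done as asked, in the order asked, and still so for the second after the job is handed in, while the arm keeps its last pose, push and grip.
It also fails if it takes over 53 s, if anything falls off the work surface, if the arm or the gripper's body presses on something with over 40 N, if the wrist force passes 120 N, or if a joint passes its speed limit or range.

## Working session

There is one attempt and no reset: what is moved stays moved. The work goes in short steps, Python scripts to look and compute and a tool call to move; the robot and the scene stay as the last step left them, time stands still between calls to the robot, and variables do not carry over. Pictures are saved under pics/ and viewed, and the job is handed in when it is done.

Besides the shell and the picture viewer there is one more tool, called after "Request:" by a JSON object that holds its "api" and its "payload", one argument or row to a line. send_rows: Moves the arm, as the interface text tells. Its arguments: {"type":"object","properties":{"commands":{"type":"array"},"squeeze":{"type":"number"}},"required":["commands"]}

```bash
mkdir -p pics; ls
python3 - <<'E'
from workcell import get_obs, imaging, r
import cv2,numpy as np
print(get_obs()); print(r, r.hold_point_z)
for n in("side","top"):
    p,d=imaging.read_camera(n); cv2.imwrite(f"pics/{n}0.png",p); np.savez(f"pics/{n}0.npz",p=p,d=d)
    m=imaging.camera_model(n);print(n,m)
E
```

```text
pics
{'time': 0.0, 'joint_positions': array([-1.30328319e+00,  5.28368979e-02,  1.40174751e+00, -1.60939119e-05,
        1.68861634e+00, -7.02439166e-02]), 'dq': array([ 0.00108534,  0.00065761,  0.00037107, -0.00023865,  0.00251138,
       -0.00034393]), 'tau': array([ 1.72343061e-03, -3.81673801e+01, -3.60183048e+01,  6.90246452e-05,
        6.22316889e-03,  6.01408033e-06]), 'tool_pos': array([ 0.17393251, -0.49501956,  0.23046087]), 'eef_rot': array([-3.09532450e+00, -5.27757649e-01,  2.73592422e-04]), 'contact_force': array([-0.17847239, -0.41522841,  0.38119953]), 'ft_torque': array([-0.03749163, -0.02441422,  0.01590623]), 'opening': 0.08552019427262399}
<Robot object at 0x7fdc3d57ba10> 0.0187
side {'fx': 391.8662335510506, 'fy': 391.8662335510506, 'cx': 283.6461274624718, 'cy': 213.8575763280503, 'dist_coeffs': array([-0.01079771,  0.        ,  0.        ,  0.        ,  0.        ]), 'R': array([[-0.91632328, -0.40030376,  0.0104183 ],
       [-0.25369269,  0.56019737, -0.78855496],
       [ 0.30982521, -0.72521432, -0.61487603]]), 't': array([0.59397941, 0.28499911, 0.91791532])}
top {'fx': 432.1461432130472, 'fy': 432.1461432130472, 'cx': 281.36110973733264, 'cy': 212.09199711507566, 'dist_coeffs': array([-0.11934125,  0.        ,  0.        ,  0.        ,  0.        ]), 'R': array([[-0.00412755, -0.99998693,  0.00301745],
       [-0.97718822,  0.00339268, -0.212348  ],
       [ 0.21233499, -0.00382509, -0.97718945]]), 't': array([-0.06131135,  0.6730843 ,  1.42463743])}
```

View pics/side0.png

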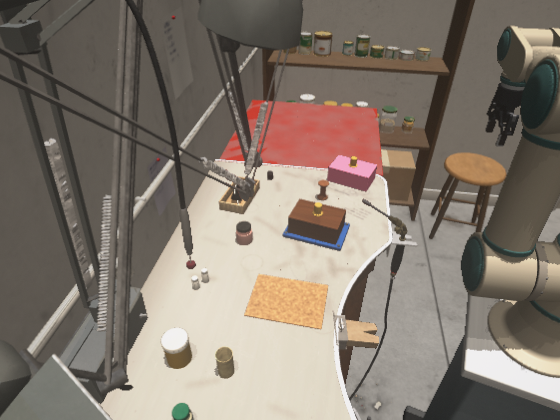

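View pics/top0.png

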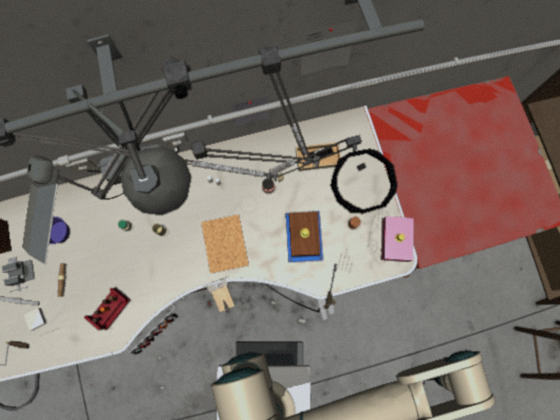

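Cover candidates: the dark wooden box on a blue plate (side 317,220; top 305,236), and the pink box with a knob (side 352,172; top 399,239). The wooden one on the blue base fits the description. The cork mat is at side 288,300 and top 225,243. I'll confirm with an enlarged crop and measure.

```bash
cat > h.py <<'E'
import cv2,numpy as np
from workcell import get_obs, imaging, r
def ray(n,uv):
    m=imaging.camera_model(n);K=np.array([[m['fx'],0,m['cx']],[0,m['fy'],m['cy']],[0,0,1]])
    q=cv2.undistortPoints(np.array(uv,float).reshape(-1,1,2),K,m['dist_coeffs']).reshape(-1,2)
    d=np.c_[q,np.ones(len(q))]@m['R']; c=-m['R'].T@m['t']; return c,d
def plane(n,uv,z):
    c,d=ray(n,uv); return c+d*((z-c[2])/d[:,2])[:,None]
def tri(ua,ub):
    c1,d1=ray('side',ua);c2,d2=ray('top',ub);d1=d1[0];d2=d2[0]
    A=np.c_[d1,-d2];s=np.linalg.lstsq(A,c2-c1,rcond=None)[0]
    a=c1+s[0]*d1;b=c2+s[1]*d2;return (a+b)/2,np.linalg.norm(a-b)
def proj(n,X):
    m=imaging.camera_model(n);K=np.array([[m['fx'],0,m['cx']],[0,m['fy'],m['cy']],[0,0,1]])
    return cv2.projectPoints(np.array(X,float).reshape(-1,3),cv2.Rodrigues(m['R'])[0],m['t'],K,m['dist_coeffs'])[0].reshape(-1,2)
def blob(mask,near):
    n,l,s,c=cv2.connectedComponentsWithStats(mask.astype(np.uint8))
    i=1+np.argmin([np.hypot(*(c[k]-near))+(1e4 if s[k,4]<6 else 0) for k in range(1,n)])
    return l==i,c[i],s[i]
E
python3 - <<'E'
from h import *
S=np.load('pics/side0.npz')['p'];T=np.load('pics/top0.npz')['p']
a=cv2.resize(S[150:340,220:400],None,fx=3,fy=3,interpolation=cv2.INTER_CUBIC)
b=cv2.resize(T[190:290,190:420],None,fx=3.4,fy=3.4,interpolation=cv2.INTER_CUBIC)
cv2.imwrite('pics/cs.png',a);cv2.imwrite('pics/ct.png',b)
for n,P,kn,mt in(('side',S,(318,209),(288,300)),('top',T,(305,233),(225,243))):
    H=cv2.cvtColor(P,cv2.COLOR_BGR2HSV)
    yel=(H[...,0]>18)&(H[...,0]<33)&(H[...,1]>140)&(H[...,2]>120)
    m,c,s=blob(yel,kn);print(n,'knob',c,s)
    blue=(H[...,0]>105)&(H[...,0]<125)&(H[...,1]>120)&(H[...,2]>60)
    win=np.zeros_like(blue);win[kn[1]-40:kn[1]+50,kn[0]-50:kn[0]+50]=1
    pts=np.argwhere(blue&win)[:,::-1].astype(np.float32);print('blue',len(pts),pts.min(0),pts.max(0))
    hull=cv2.convexHull(pts); W=plane(n,hull.reshape(-1,2),0.012)[:,:2]*1000
    print(cv2.minAreaRect(W.astype(np.float32)))
    cork=(H[...,0]>8)&(H[...,0]<22)&(H[...,1]>90)&(H[...,2]>130)
    cork=cv2.morphologyEx(cork.astype(np.uint8),cv2.MORPH_CLOSE,np.ones((5,5)))
    m,c,s=blob(cork,mt);print('mat',c,s)
    hull=cv2.convexHull(np.argwhere(m)[:,::-1].astype(np.float32)); W=plane(n,hull.reshape(-1,2),0.004)[:,:2]*1000
    print(cv2.minAreaRect(W.astype(np.float32)))
E
```

```text
side knob [317.95238095 204.80952381] [315 203   7   4  21]
blue 252 [284. 224.] [348. 247.]
((578.857421875, -105.7447509765625), (203.127685546875, 99.24745178222656), 31.405269622802734)
mat [287.71730475 301.06921899] [ 244  274   84   55 3265]
((575.3921508789062, 143.46876525878906), (188.80677795410156, 139.7808837890625), 11.852638244628906)
top knob [305.84375 231.40625] [301 228   9  10  32]
blue 272 [286. 214.] [321. 261.]
((596.598388671875, -143.46343994140625), (170.96267700195312, 118.1794204711914), 3.0399234294891357)
mat [224.31099744 243.52071611] [ 202  215   46   58 1955]
((574.8045043945312, 140.7352294921875), (186.0771026611328, 136.33822631835938), 11.765462875366211)
```

```bash
sleep 1
```

```text
(no output)
```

View pics/cs.png

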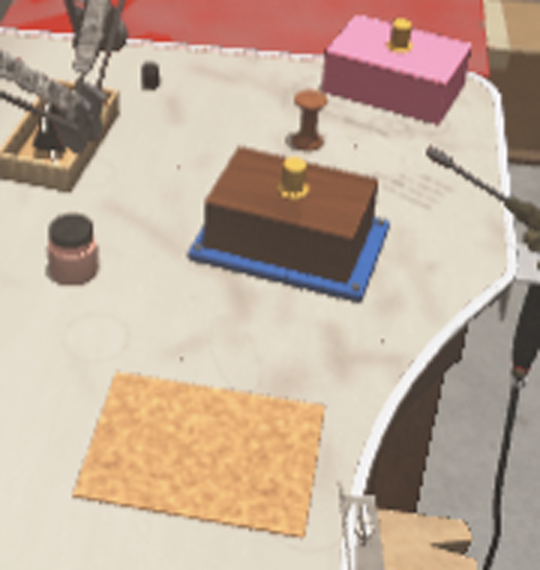

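View pics/ct.png

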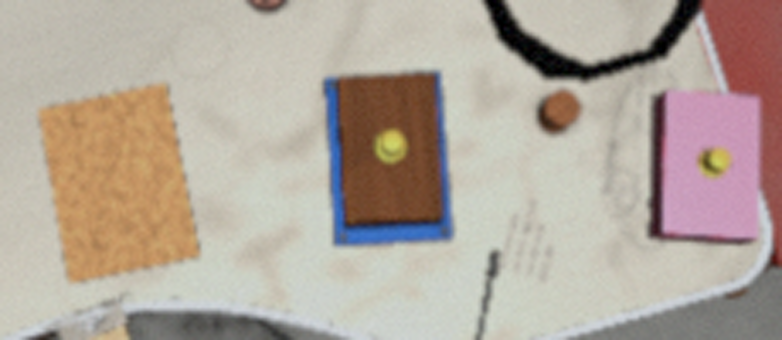

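The crops confirm it: a brown box on a blue plate with a brass knob, and the pink box stands separately. Next I refine the knob position and cover yaw.

Run:
```python
from h import *
S=np.load('pics/side0.npz');T=np.load('pics/top0.npz')
print('knobtop side',plane('side',[(318,204.3)],.104),'top',plane('top',[(305.6,231.8)],.104), tri((318,204.3),(305.6,231.8)))
for n,P,k in(('side',S['p'],(318,215)),('top',T['p'],(305,236))):
    H=cv2.cvtColor(P,cv2.COLOR_BGR2HSV)
    br=(H[...,0]<16)&(H[...,1]>90)&(H[...,2]<140)
    if n=='side': br&=(P[...,2]>58)
    win=np.zeros_like(br);win[k[1]-30:k[1]+30,k[0]-33:k[0]+33]=1
    br=cv2.morphologyEx((br&win).astype(np.uint8),cv2.MORPH_OPEN,np.ones((3,3)))
    m,c,s=blob(br,k);print(n,c,s)
    W=plane(n,cv2.convexHull(np.argwhere(m)[:,::-1].astype(np.float32)).reshape(-1,2),.072)[:,:2]*1000
    print(cv2.minAreaRect(W.astype(np.float32)))
# side top-board corners from crop /3 +(220,150)
cs=np.array([(240,148),(378,180),(346,237),(205,197)])/3+[220,150]
print(plane('side',cs,.072))
ct=np.array([(338,76),(438,71),(443,218),(345,226)])/3.4+[190,190]
print(plane('top',ct,.072))
pt=np.array([(335,244),(452,240),(325,78)])/3.4+190
print('plate',plane('top',pt,.012))
ps=np.array([(190,252),(362,291),(388,222)])/3+[220,150]
print('plate',plane('side',ps,.012))
```

```text
knobtop side [[ 0.60123669 -0.1397838   0.104     ]] top [[ 0.59795631 -0.14487801  0.104     ]] (array([ 0.60065515, -0.14476842,  0.10013312]), np.float64(0.0040923018134045915))
side [315.97633136 219.12130178] [292 212  48  18 338]
((597.8076782226562, -109.97917175292969), (48.050880432128906, 147.05661010742188), 83.90364837646484)
top [304.04696133 233.50092081] [ 290  212   29   44 1086]
((598.3977661132812, -141.47084045410156), (148.37062072753906, 95.36077117919922), 2.309183359146118)
[[ 0.67354537 -0.18275548  0.072     ]
 [ 0.52767238 -0.1890747   0.072     ]
 [ 0.52994818 -0.09123546  0.072     ]
 [ 0.67443873 -0.0924948   0.072     ]]
[[ 0.67190716 -0.09176369  0.072     ]
 [ 0.67677467 -0.1939303   0.072     ]
 [ 0.52619341 -0.1956909   0.072     ]
 [ 0.5186723  -0.09754844  0.072     ]]
plate [[ 0.50669956 -0.08863574  0.012     ]
 [ 0.51020544 -0.21021669  0.012     ]
 [ 0.68278047 -0.07933635  0.012     ]]
plate [[ 0.68214743 -0.07500352  0.012     ]
 [ 0.50788469 -0.09065094  0.012     ]
 [ 0.51424352 -0.20273373  0.012     ]]
```

```bash
cat >> h.py <<'E'
from scipy.spatial.transform import Rotation as Ro
def move(x,y,z,yaw):
    o=get_obs();R=Ro.from_rotvec(o['eef_rot']).as_matrix();p=o['tool_pos']
    d=R.T@(np.array([x,y,z])-p)
    cur=np.degrees(np.arctan2(R[1,0],R[0,0]));t=-(np.radians((yaw-cur+180)%360-180))
    print('t',o['time'],'pos',p.round(4),'yaw',round(cur,2),'tilt',R[:,2].round(3),'open',round(o['opening'],4),'F',o['contact_force'].round(1))
    print('shift',d.round(4),'turn',round(t,4))
E
python3 - <<'E'
from h import *
move(.600,-.1415,.23,93)
for n,u in(('side',(244,240)),('side',(322,196)),('side',(225,372))):print(plane(n,[u],0.0))
E
```

```text
t 0.1 pos [ 0.1739 -0.4951  0.2306] yaw 19.35 tilt [-0.     0.001 -1.   ] open 0.0852 F [ 0.1 -0.3  0.6]
shift [ 0.5192 -0.1924  0.0009] turn -1.2854
[[ 0.78379668 -0.01430579  0.        ]]
[[ 0.64607801 -0.32638496  0.        ]]
[[0.62069455 0.37660078 0.        ]]
```

Request:
{"api": "send_rows", "payload": {
  "commands": [
    [0.519,-0.192,0.001,-1.285,0.085],
    [0.519,-0.192,0.001,-1.285,0.085],
    [0.519,-0.192,0.001,-1.285,0.085],
    [0.519,-0.192,0.001,-1.285,0.085],
    [0.519,-0.192,0.001,-1.285,0.085],
    [0.519,-0.192,0.001,-1.285,0.085],
    [0.519,-0.192,0.001,-1.285,0.085],
    [0.519,-0.192,0.001,-1.285,0.085]
  ],
  "squeeze": 80
}}

```text
time: 0.9
tool_pos: [0.4832, -0.2384, 0.2303]
eef_rot: [-2.251, -2.191, 0.0]
contact_force: [0.4, -2.0, 0.0]
opening: 0.0849
```

Run:
```python
from h import *
move(.600,-.1415,.15,93)
```

```text
t 0.9 pos [ 0.4832 -0.2384  0.2303] yaw 88.47 tilt [-0.  0. -1.] open 0.0849 F [ 0.4 -2.   0. ]
shift [0.0999 0.1142 0.0803] turn -0.0791
```

Request:
{"api": "send_rows", "payload": {
  "commands": [
    [0.05,0.055,0.0,-0.05,0.06],
    [0.09,0.1,0.04,-0.06,0.05],
    [0.09,0.1,0.05,-0.06,0.05],
    [0.09,0.1,0.05,-0.06,0.05],
    [0.09,0.1,0.05,-0.06,0.05]
  ]
}}

```text
time: 1.4
tool_pos: [0.5846, -0.1528, 0.179]
eef_rot: [-2.188, -2.251, 0.003]
contact_force: [0.6, -0.9, 0.6]
opening: 0.05
```

Run:
```python
from h import *
P,D=imaging.read_camera('side');cv2.imwrite('pics/side1.png',cv2.resize(P[120:330,220:430],None,fx=2.8,fy=2.8,interpolation=cv2.INTER_CUBIC))
P,D=imaging.read_camera('top');cv2.imwrite('pics/top1.png',cv2.resize(P[180:290,200:400],None,fx=4,fy=4,interpolation=cv2.INTER_CUBIC))
move(.600,-.1415,.11,93)
```

```text
t 1.5 pos [ 0.5848 -0.1543  0.1818] yaw 91.5 tilt [ 0.001 -0.001 -1.   ] open 0.05 F [0.  0.5 0.2]
shift [0.0125 0.0155 0.0718] turn -0.0262
```

```bash
sleep 1
```

```text
(no output)
```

View pics/side1.png

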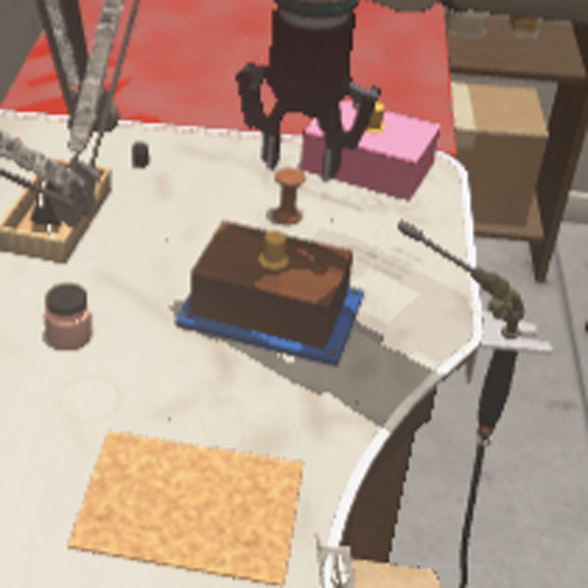

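View pics/top1.png

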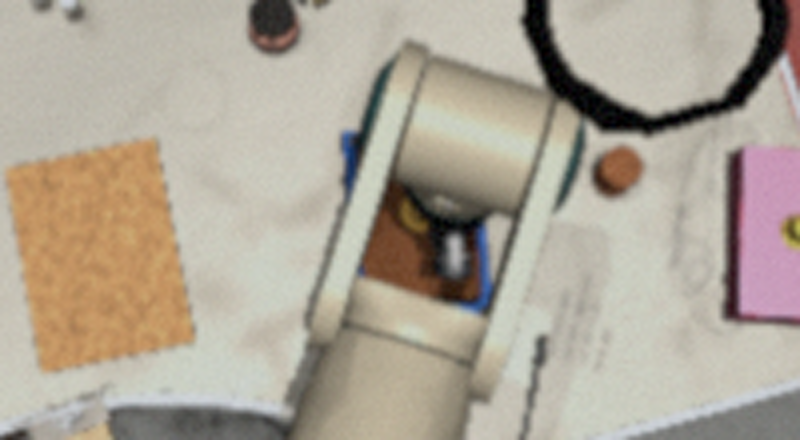

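The open fingers are above and slightly short of the knob, as measured. I'll continue to just above the knob.

Request:
{"api": "send_rows", "payload": {
  "commands": [
    [0.0125,0.0155,0.03,-0.026,0.05],
    [0.0125,0.0155,0.065,-0.026,0.05],
    [0.0125,0.0155,0.065,-0.026,0.05],
    [0.0125,0.0155,0.065,-0.026,0.05]
  ]
}}

```text
time: 1.9
tool_pos: [0.5998, -0.1416, 0.1172]
eef_rot: [2.163, 2.277, 0.0]
contact_force: [-0.5, 0.1, 0.9]
opening: 0.0497
```

Run:
```python
from h import *
P,D=imaging.read_camera('side');cv2.imwrite('pics/side2.png',cv2.resize(P[150:260,260:380],None,fx=5,fy=5,interpolation=cv2.INTER_CUBIC))
move(.600,-.1415,.077,93)
p=get_obs()['tool_pos'];print(proj('side',[p,[.6,-.1415,.104]]))
```

```text
t 1.95 pos [ 0.6006 -0.1417  0.1185] yaw 92.96 tilt [ 0.003 -0.001 -1.   ] open 0.0499 F [ 0.5 -0.   0.2]
shift [ 0.0003 -0.0007  0.0415] turn -0.0008
[[318.76123646 199.96471855]
 [318.59825157 204.08510803]]
```

```bash
sleep 1
```

```text
(no output)
```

View pics/side2.png

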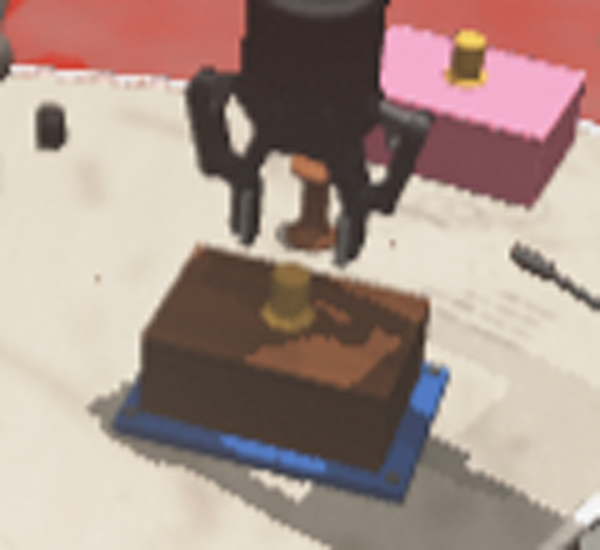

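Finger midpoint is at (319,200) and the knob top at (318,204), so they are aligned. Descend and close.

Request:
{"api": "send_rows", "payload": {
  "commands": [
    [0,0,0.015,0,0.05],
    [0,0,0.03,0,0.05],
    [0,0,0.041,0,0.05],
    [0,0,0.041,0,0.05],
    [0,0,0.041,0,0.05]
  ]
}}

```text
time: 2.45
tool_pos: [0.5999, -0.1405, 0.0742]
eef_rot: [-2.161, -2.279, 0.001]
contact_force: [0.4, -0.2, -0.1]
opening: 0.0502
```

Request:
{"api": "send_rows", "payload": {
  "commands": [
    [0,0,0,0,0.03],
    [0,0,0,0,0.02],
    [0,0,0,0,0.01],
    [0,0,0,0,0.01],
    [0,0,0,0,0.01],
    [0,0,0,0,0.01]
  ],
  "squeeze": 70
}}

```text
time: 3.05
tool_pos: [0.6007, -0.1407, 0.0757]
eef_rot: [2.16, 2.278, 0.001]
contact_force: [-0.2, 0.3, 5.1]
opening: 0.0223
```

Request:
{"api": "send_rows", "payload": {
  "commands": [
    [0,0,-0.005,0,0.01],
    [0,0,-0.012,0,0.01],
    [0,0,-0.02,0,0.01],
    [0,0,-0.028,0,0.01],
    [0,0,-0.036,0,0.01],
    [0,0,-0.044,0,0.01],
    [0,0,-0.052,0,0.01],
    [0,0,-0.06,0,0.01]
  ]
}}

```text
time: 3.85
tool_pos: [0.6001, -0.1405, 0.1353]
eef_rot: [2.162, 2.279, -0.0]
contact_force: [0.1, -1.5, -3.5]
opening: 0.0221
```

Request:
{"api": "send_rows", "payload": {
  "commands": [
    [0,0,-0.01,0,0.01],
    [0,0,-0.02,0,0.01],
    [0,0,-0.03,0,0.01],
    [0,0,-0.035,0,0.01],
    [0,0,-0.035,0,0.01],
    [0,0,-0.035,0,0.01]
  ]
}}

```text
time: 4.45
tool_pos: [0.5999, -0.1405, 0.1692]
eef_rot: [-2.162, -2.279, 0.0]
contact_force: [0.4, -0.4, -2.9]
opening: 0.0222
```

Run:
```python
from h import *
P,D=imaging.read_camera('side');cv2.imwrite('pics/side3.png',cv2.resize(P[130:270,250:390],None,fx=4,fy=4,interpolation=cv2.INTER_CUBIC))
move(.575,.142,.17,102)
```

```text
t 4.5 pos [ 0.5998 -0.1405  0.1689] yaw 93.04 tilt [-0.001  0.    -1.   ] open 0.0222 F [-1.  -0.4 -3.1]
shift [ 0.2834 -0.0098 -0.001 ] turn -0.1564
```

```bash
sleep 1
```

```text
(no output)
```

View pics/side3.png

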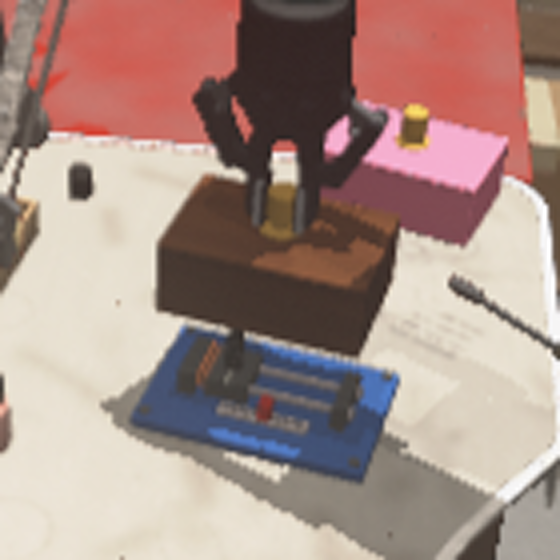

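The cover is hanging level, and the fixture shows below it. The fixed jaw is at the far end (world +x), the end block near the robot, and the red block at crop (265,405) on the +y side. Carry to the mat.

Request:
{"api": "send_rows", "payload": {
  "commands": [
    [0.01,-0.0003,0,-0.005,0.01],
    [0.028,-0.001,0,-0.015,0.01],
    [0.05,-0.002,0,-0.03,0.01],
    [0.075,-0.003,0,-0.045,0.01],
    [0.1,-0.004,0,-0.06,0.01],
    [0.125,-0.0045,0,-0.075,0.01],
    [0.15,-0.005,0,-0.09,0.01],
    [0.175,-0.006,0,-0.1,0.01]
  ]
}}

```text
time: 5.3
tool_pos: [0.5841, 0.0365, 0.1694]
eef_rot: [-2.042, -2.387, -0.0]
contact_force: [0.9, 0.8, -3.3]
opening: 0.0218
```

Request:
{"api": "send_rows", "payload": {
  "commands": [
    [0.023,-0.001,0,-0.013,0.01],
    [0.045,-0.0015,0,-0.025,0.01],
    [0.065,-0.002,0,-0.035,0.01],
    [0.08,-0.0025,0,-0.045,0.01],
    [0.092,-0.003,0,-0.05,0.01],
    [0.1,-0.0035,0,-0.054,0.01],
    [0.105,-0.004,0,-0.056,0.01],
    [0.105,-0.004,0,-0.056,0.01]
  ]
}}

```text
time: 6.1
tool_pos: [0.5647, 0.1373, 0.1695]
eef_rot: [1.977, 2.441, -0.0]
contact_force: [0.0, -0.1, -3.0]
opening: 0.0218
```

Run:
```python
from h import *
P,D=imaging.read_camera('side');cv2.imwrite('pics/side4.png',cv2.resize(P[130:350,200:400],None,fx=2.7,fy=2.7,interpolation=cv2.INTER_CUBIC));np.savez('pics/side4.npz',p=P)
move(.575,.142,.068,102)
```

```text
t 6.15 pos [0.5649 0.1369 0.1695] yaw 101.96 tilt [ 0. -0. -1.] open 0.0219 F [-0.   0.2 -2.7]
shift [0.0029 0.011  0.1015] turn -0.0007
```

```bash
sleep 1
```

```text
(no output)
```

View pics/side4.png

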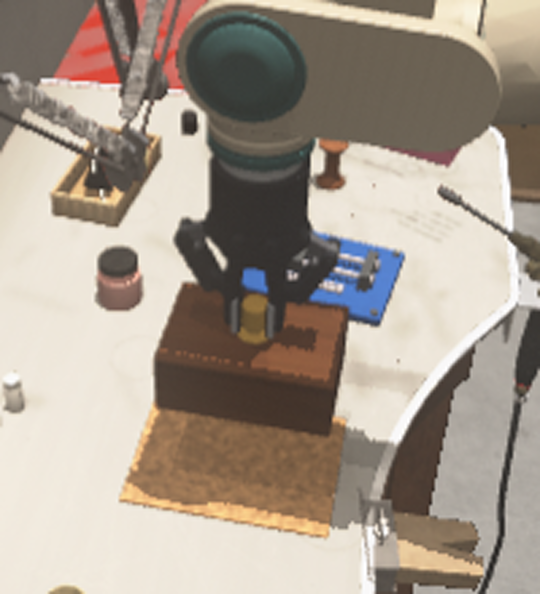

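The cover hangs level over the mat. Lowering, with small steps at the end.

Request:
{"api": "send_rows", "payload": {
  "commands": [
    [0.001,0.003,0.012,0,0.01],
    [0.002,0.007,0.03,0,0.01],
    [0.003,0.011,0.05,0,0.01],
    [0.003,0.011,0.068,0,0.01],
    [0.003,0.011,0.082,0,0.01],
    [0.003,0.011,0.09,0,0.01],
    [0.003,0.011,0.095,0,0.01],
    [0.003,0.011,0.097,0,0.01]
  ]
}}

```text
time: 6.95
tool_pos: [0.5751, 0.1422, 0.0724]
eef_rot: [1.978, 2.441, 0.0]
contact_force: [-0.2, 0.0, -2.9]
opening: 0.0221
```

Request:
{"api": "send_rows", "payload": {
  "commands": [
    [0,0,0.001,0,0.01],
    [0,0,0.002,0,0.01],
    [0,0,0.003,0,0.01],
    [0,0,0.004,0,0.01],
    [0,0,0.0045,0,0.01],
    [0,0,0.0045,0,0.01]
  ]
}}

```text
time: 7.55
tool_pos: [0.575, 0.1423, 0.068]
eef_rot: [1.978, 2.441, -0.0]
contact_force: [-0.1, 0.3, -3.3]
opening: 0.0222
```

Request:
{"api": "send_rows", "payload": {
  "commands": [
    [0,0,0.0005,0,0.01],
    [0,0,0.001,0,0.01],
    [0,0,0.001,0,0.01]
  ]
}}

```text
time: 7.85
tool_pos: [0.575, 0.1423, 0.0677]
eef_rot: [1.977, 2.441, 0.0]
contact_force: [-4.6, -0.7, 2.8]
opening: 0.022
```

Contact. Release slowly, then rise.

Request:
{"api": "send_rows", "payload": {
  "commands": [
    [0,0,0,0,0.03],
    [0,0,0,0,0.04],
    [0,0,0,0,0.05],
    [0,0,0,0,0.05],
    [0,0,0,0,0.05]
  ]
}}

```text
time: 8.35
tool_pos: [0.575, 0.1423, 0.067]
eef_rot: [1.978, 2.441, 0.0]
contact_force: [-0.4, 0.9, 0.1]
opening: 0.0499
```

Request:
{"api": "send_rows", "payload": {
  "commands": [
    [0,0,-0.01,0,0.05],
    [0,0,-0.03,0,0.05],
    [0,0,-0.06,0,0.05],
    [0,0,-0.09,0,0.05],
    [0,0,-0.11,0,0.05],
    [0,0,-0.11,0,0.05],
    [0,0,-0.11,0,0.05]
  ]
}}

```text
time: 9.05
tool_pos: [0.575, 0.1423, 0.1773]
eef_rot: [1.977, 2.441, 0.001]
contact_force: [-0.0, 0.2, -0.6]
opening: 0.0502
```

Run:
```python
from h import *
P,D=imaging.read_camera('side');cv2.imwrite('pics/side5.png',cv2.resize(P[130:350,200:400],None,fx=2.7,fy=2.7,interpolation=cv2.INTER_CUBIC));np.savez('pics/side5.npz',p=P)
T,D=imaging.read_camera('top');cv2.imwrite('pics/top5.png',cv2.resize(T[180:290,190:350],None,fx=5,fy=5,interpolation=cv2.INTER_CUBIC));np.savez('pics/top5.npz',p=T)
move(.55,.0,.18,93)
```

```text
t 9.15 pos [0.5744 0.1422 0.1756] yaw 101.98 tilt [-0.002 -0.001 -1.   ] open 0.05 F [ 0.8  0.1 -0.1]
shift [-0.134  -0.0533 -0.0043] turn 0.1566
```

```bash
sleep 1
```

```text
(no output)
```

View pics/side5.png

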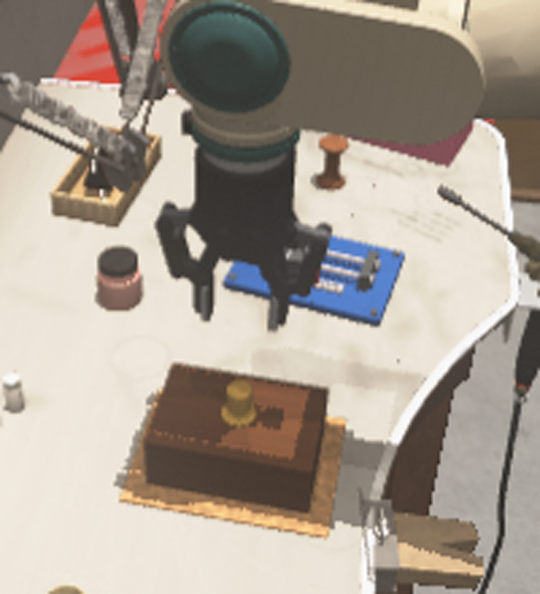

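View pics/top5.png

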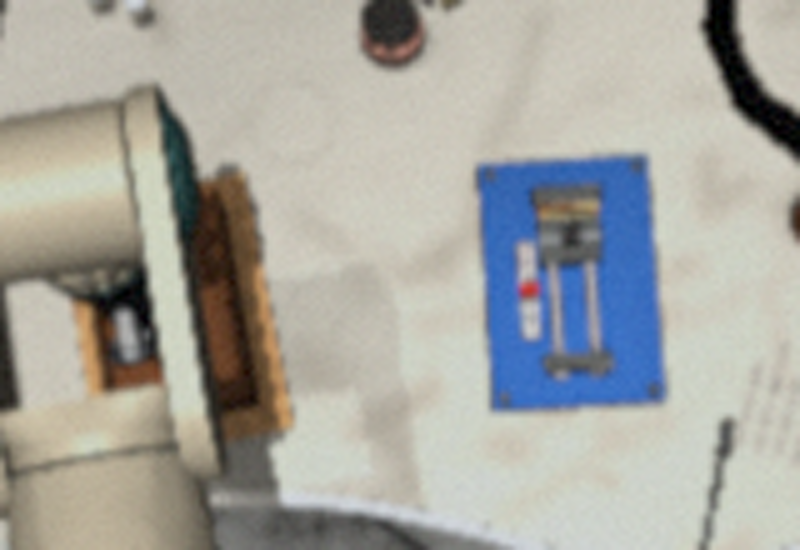

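The cover sits upright within the mat's edges (side crop (235,440)). The fixture is clear in the top view: post at crop (571,235) and red block at (529,289). Measuring these.

Run:
```python
from h import *
T=np.load('pics/top5.npz')['p'];H=cv2.cvtColor(T,cv2.COLOR_BGR2HSV)
blue=(H[...,0]>103)&(H[...,0]<125)&(H[...,1]>120)&(H[...,2]>60);m,c,s=blob(cv2.morphologyEx(blue.astype(np.uint8),cv2.MORPH_CLOSE,np.ones((3,3))),(304,236))
h=cv2.convexHull(np.argwhere(m)[:,::-1].astype(np.float32)).reshape(-1,2)
print(s,cv2.minAreaRect((plane('top',h,.012)[:,:2]*1000).astype(np.float32)))
red=((H[...,0]<6)|(H[...,0]>174))&(H[...,1]>150)
red[:, :285]=0;red[:,310:]=0
m,c,s=blob(red,(296,238));print('red',c,s,plane('top',[c],.030))
c0=np.array([304.2,227.]);print('post',plane('top',[c0],.061))
cv2.imwrite('pics/top5z.png',cv2.resize(T[212:264,284:326],None,fx=12,fy=12,interpolation=cv2.INTER_CUBIC))
```

```text
[ 286  212   36   50 1060] ((598.47265625, -143.63296508789062), (174.62258911132812, 118.7168197631836), 3.0399234294891357)
red [295.5 237.5] [295 237   2   2   4] [[ 0.59031369 -0.1134529   0.03      ]]
post [[ 0.62214767 -0.14288701  0.061     ]]
```

```bash
sleep 1
```

```text
(no output)
```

View pics/top5z.png

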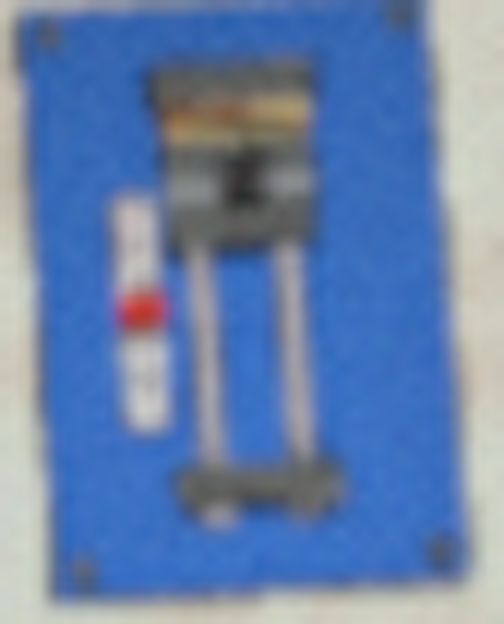

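Run:
```python
from h import *
f=lambda X,Y:(284+(X+.5)/12-.5,212+(Y+.5)/12-.5)
L=plane('top',[f(173,188),f(312,178)],.032);M=plane('top',[f(141,310)],.028)[0];P=plane('top',[f(240,176)],.061)[0]
for yaw in(2.5,3,3.5):
    a=np.radians(yaw);ex=np.array([np.cos(a),np.sin(a)])
    print(yaw,'mid line-mark along x',(L.mean(0)[:2]-M[:2])@ex,'left', (L[0,:2]-M[:2])@ex)
print(L,M,P)
T=np.load('pics/top5.npz')['p']
cs=np.array([(20,20),(425,8),(468,575),(52,598)]);W=plane('top',[f(*c) for c in cs],.012);print(W, np.degrees(np.arctan2(*(W[0]-W[3])[[1,0]])),np.degrees(np.arctan2(*(W[1]-W[2])[[1,0]])))
print('ctr',W.mean(0))
move(.62,-.06,.16,93.5)
```

```text
2.5 mid line-mark along x 0.03573020272270035 left 0.035211651414513025
3 mid line-mark along x 0.035451553293849955 left 0.035112432811625925
3.5 mid line-mark along x 0.035170204091959964 left 0.03501054026103692
[[ 0.62674256 -0.12246569  0.032     ]
 [ 0.62957224 -0.16349983  0.032     ]] [ 0.59107518 -0.11279616  0.028     ] [ 0.62494661 -0.14064336  0.061     ]
[[ 0.68180003 -0.07796053  0.012     ]
 [ 0.68506546 -0.1998752   0.012     ]
 [ 0.51421377 -0.20888994  0.012     ]
 [ 0.50808538 -0.08633826  0.012     ]] 2.761062295686071 3.0203264724217327
ctr [ 0.59729116 -0.14326598  0.012     ]
t 9.15 pos [0.5744 0.1422 0.1756] yaw 101.98 tilt [-0.002 -0.001 -1.   ] open 0.05 F [ 0.8  0.1 -0.1]
shift [-0.2073  0.0027  0.0155] turn 0.1479
```

Line to mark: about 35 mm along the fixture's x; yaw about 3°. Moving above the post.

Request:
{"api": "send_rows", "payload": {
  "commands": [
    [-0.04,0,0,0.03,0.04],
    [-0.08,0.001,0,0.06,0.04],
    [-0.12,0.001,0,0.09,0.04],
    [-0.16,0.002,0.005,0.12,0.04],
    [-0.19,0.002,0.01,0.14,0.04],
    [-0.207,0.003,0.015,0.157,0.04],
    [-0.207,0.003,0.015,0.157,0.04],
    [-0.207,0.003,0.015,0.157,0.04]
  ]
}}

```text
time: 9.95
tool_pos: [0.6206, -0.0586, 0.1613]
eef_rot: [-2.161, -2.278, 0.001]
contact_force: [-0.3, 0.4, -0.8]
opening: 0.0401
```

Run:
```python
from h import *
move(.6265,-.142,.12,93)
```

```text
t 9.95 pos [ 0.6206 -0.0586  0.1613] yaw 93.02 tilt [-0.001  0.001 -1.   ] open 0.0401 F [-0.3  0.4 -0.8]
shift [-0.0836  0.0016  0.0412] turn 0.0003
```

Request:
{"api": "send_rows", "payload": {
  "commands": [
    [-0.03,0.001,0,0,0.04],
    [-0.06,0.0015,0.01,0,0.04],
    [-0.084,0.0015,0.025,0,0.04],
    [-0.084,0.0015,0.041,0,0.04],
    [-0.084,0.0015,0.041,0,0.04],
    [-0.084,0.0015,0.041,0,0.04]
  ]
}}

```text
time: 10.55
tool_pos: [0.6268, -0.1414, 0.1212]
eef_rot: [-2.16, -2.28, -0.0]
contact_force: [-0.3, -0.2, 1.0]
opening: 0.0397
```

Run:
```python
from h import *
P,D=imaging.read_camera('side');cv2.imwrite('pics/side6.png',cv2.resize(P[165:265,265:365],None,fx=6,fy=6,interpolation=cv2.INTER_CUBIC));np.savez('pics/side6.npz',p=P)
move(.6265,-.142,.036,93)
print(proj('side',[[.6265,-.142,.061],get_obs()['tool_pos']]))
```

```text
t 10.6 pos [ 0.6272 -0.1417  0.122 ] yaw 93.1 tilt [ 0.001 -0.    -1.   ] open 0.0401 F [ 0.1 -0.2 -0.1]
shift [-0.0003 -0.0008  0.086 ] turn 0.0018
[[309.39725398 213.32870635]
 [310.20538086 196.77649228]]
```

```bash
sleep 1
```

```text
(no output)
```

View pics/side6.png

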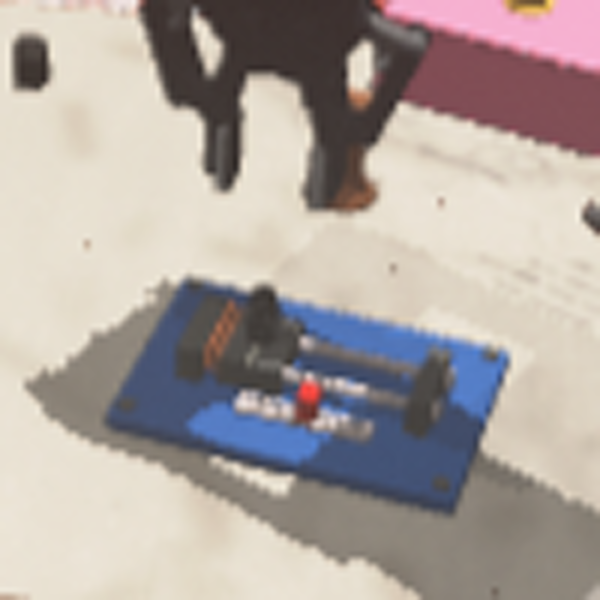

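The post top appears at px (308.8,213.6) against the predicted (309.4,213.3), so they agree. Descend and grip.

Request:
{"api": "send_rows", "payload": {
  "commands": [
    [0,0,0.02,0,0.04],
    [0,0,0.04,0,0.04],
    [0,0,0.058,0,0.04],
    [0,0,0.072,0,0.04],
    [0,0,0.08,0,0.04],
    [0,0,0.085,0,0.04],
    [0,0,0.085,0,0.04],
    [0,0,0.085,0,0.04]
  ]
}}

```text
time: 11.4
tool_pos: [0.6272, -0.1435, 0.0371]
eef_rot: [2.162, 2.278, 0.001]
contact_force: [-0.1, 0.4, 0.2]
opening: 0.0397
```

Request:
{"api": "send_rows", "payload": {
  "commands": [
    [0,0,0,0,0.025],
    [0,0,0,0,0.015],
    [0,0,0,0,0.005],
    [0,0,0,0,0.0],
    [0,0,0,0,0.0],
    [0,0,0,0,0.0]
  ],
  "squeeze": 70
}}

```text
time: 12.0
tool_pos: [0.6275, -0.1435, 0.0371]
eef_rot: [2.161, 2.277, 0.002]
contact_force: [4.1, -0.2, 4.5]
opening: 0.0112
```

Run:
```python
from h import *
P,D=imaging.read_camera('side');cv2.imwrite('pics/side7.png',cv2.resize(P[165:265,265:365],None,fx=6,fy=6,interpolation=cv2.INTER_CUBIC));np.savez('pics/side7.npz',p=P)
p=get_obs()['tool_pos'];a=np.radians(3)
move(p[0]-.035*np.cos(a),p[1]-.035*np.sin(a),p[2],93)
```

```text
t 12.05 pos [ 0.6275 -0.1435  0.0371] yaw 92.98 tilt [ 0.002 -0.001 -1.   ] open 0.0116 F [4.2 0.1 5.7]
shift [-0.     -0.035  -0.0001] turn -0.0003
```

```bash
sleep 1
```

```text
(no output)
```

View pics/side7.png

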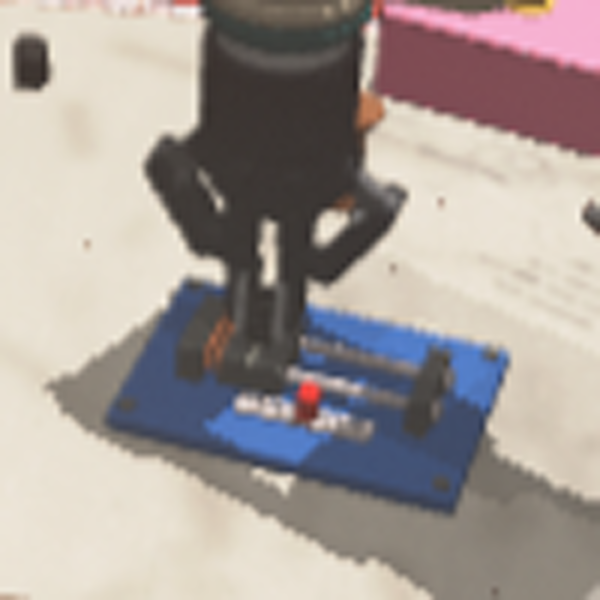

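Post gripped. Pull 34 mm first, then check.

Request:
{"api": "send_rows", "payload": {
  "commands": [
    [0,-0.003,0,0,0.0],
    [0,-0.008,0,0,0.0],
    [0,-0.013,0,0,0.0],
    [0,-0.018,0,0,0.0],
    [0,-0.023,0,0,0.0],
    [0,-0.028,0,0,0.0],
    [0,-0.032,0,0,0.0],
    [0,-0.034,0,0,0.0]
  ]
}}

```text
time: 12.85
tool_pos: [0.5938, -0.1454, 0.0371]
eef_rot: [2.161, 2.276, 0.003]
contact_force: [7.7, 0.2, 3.1]
opening: 0.0117
```

Request:
{"api": "send_rows", "payload": {
  "commands": [
    [0,0,0,0,0.0],
    [0,0,0,0,0.0]
  ]
}}

```text
time: 13.05
tool_pos: [0.5939, -0.1454, 0.0371]
eef_rot: [2.161, 2.276, 0.003]
contact_force: [6.7, -0.8, 4.0]
opening: 0.0117
```

Run:
```python
from h import *
P,D=imaging.read_camera('side');cv2.imwrite('pics/side8.png',cv2.resize(P[195:255,275:355],None,fx=10,fy=10,interpolation=cv2.INTER_CUBIC));np.savez('pics/side8.npz',p=P)
T,D=imaging.read_camera('top');cv2.imwrite('pics/top8.png',cv2.resize(T[208:268,280:330],None,fx=10,fy=10,interpolation=cv2.INTER_CUBIC))
move(.5925,-.1453,.0371,93)
```

```text
t 13.15 pos [ 0.5939 -0.1454  0.0371] yaw 92.98 tilt [ 0.003 -0.001 -1.   ] open 0.0114 F [ 7.2 -0.3  4.2]
shift [ 0.0002 -0.0014  0.    ] turn -0.0003
```

```bash
sleep 1
```

```text
(no output)
```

View pics/side8.png

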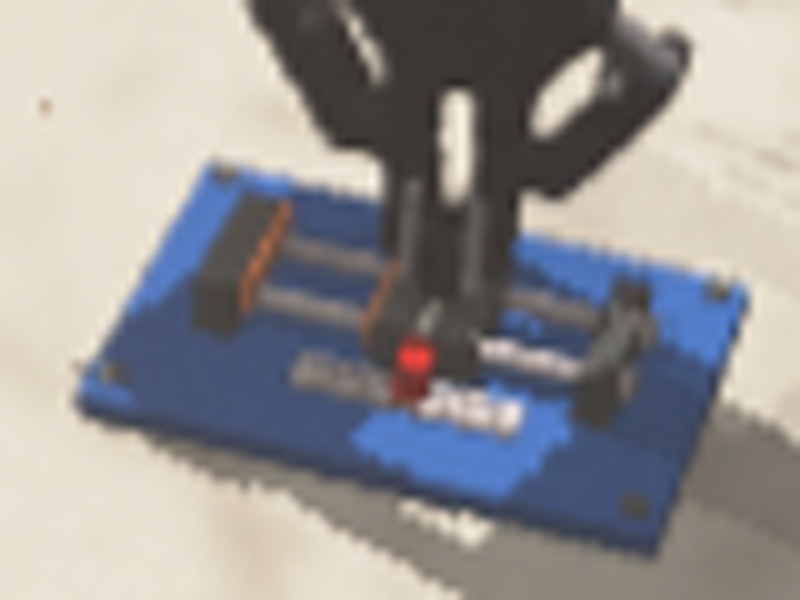

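View pics/top8.png

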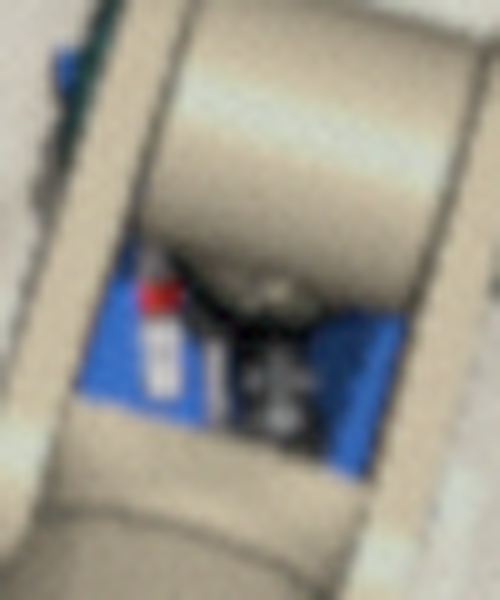

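The side view shows the white line's end at crop (430,318), just behind the red block's top at (416,356). Computing the offset.

Run:
```python
from h import *
P=np.load('pics/side8.npz')['p']
H=cv2.cvtColor(P,cv2.COLOR_BGR2HSV)
red=((H[...,0]<6)|(H[...,0]>174))&(H[...,1]>150)&(H[...,2]>170);m,c,s=blob(red,(316,230));print('redtop',c,s)
f=lambda X,Y:((X+.5)/10+274.5,(Y+.5)/10+194.5)
a=np.radians(3);ex=np.array([np.cos(a),np.sin(a)]);ey=np.array([-ex[1],ex[0]])
M=plane('side',[c,f(416,355)],.031)[:,:2];L=plane('side',[f(425,328),f(430,318),f(436,306)],.032)[:,:2]
for mm in M: print('x diff line-mark mm',((L-mm)@ex*1000).round(1),'y',((L-mm)@ey*1000).round(1))
for yy in range(216,234): print(yy,[tuple(P[yy,x]) for x in range(314,322)]) if 222<=yy<=230 else 0
cv2.imwrite('pics/side8z.png',cv2.resize(P[215:240,300:330],None,fx=20,fy=20,interpolation=cv2.INTER_NEAREST))
```

```text
redtop [316.  230.5] [315 230   3   2   6]
x diff line-mark mm [1.  1.  0.9] y [-13.9 -19.  -25. ]
x diff line-mark mm [0.8 0.8 0.7] y [-11.8 -16.8 -22.9]
222 [(np.uint8(76), np.uint8(88), np.uint8(112)), (np.uint8(82), np.uint8(87), np.uint8(93)), (np.uint8(65), np.uint8(67), np.uint8(71)), (np.uint8(55), np.uint8(58), np.uint8(61)), (np.uint8(54), np.uint8(56), np.uint8(61)), (np.uint8(56), np.uint8(59), np.uint8(63)), (np.uint8(56), np.uint8(58), np.uint8(63)), (np.uint8(83), np.uint8(86), np.uint8(90))]
223 [(np.uint8(71), np.uint8(78), np.uint8(91)), (np.uint8(74), np.uint8(77), np.uint8(81)), (np.uint8(68), np.uint8(70), np.uint8(74)), (np.uint8(55), np.uint8(58), np.uint8(62)), (np.uint8(55), np.uint8(58), np.uint8(62)), (np.uint8(54), np.uint8(57), np.uint8(62)), (np.uint8(54), np.uint8(57), np.uint8(60)), (np.uint8(88), np.uint8(91), np.uint8(93))]
224 [(np.uint8(72), np.uint8(76), np.uint8(82)), (np.uint8(70), np.uint8(73), np.uint8(76)), (np.uint8(70), np.uint8(74), np.uint8(76)), (np.uint8(60), np.uint8(63), np.uint8(67)), (np.uint8(60), np.uint8(64), np.uint8(68)), (np.u
[... 1588 characters left out ...]
np.uint8(65), np.uint8(69)), (np.uint8(58), np.uint8(62), np.uint8(135)), (np.uint8(55), np.uint8(60), np.uint8(144)), (np.uint8(56), np.uint8(60), np.uint8(137)), (np.uint8(59), np.uint8(63), np.uint8(93)), (np.uint8(66), np.uint8(68), np.uint8(74)), (np.uint8(68), np.uint8(71), np.uint8(74)), (np.uint8(66), np.uint8(70), np.uint8(73))]
230 [(np.uint8(61), np.uint8(65), np.uint8(93)), (np.uint8(62), np.uint8(67), np.uint8(220)), (np.uint8(62), np.uint8(68), np.uint8(227)), (np.uint8(63), np.uint8(69), np.uint8(228)), (np.uint8(56), np.uint8(60), np.uint8(118)), (np.uint8(61), np.uint8(64), np.uint8(70)), (np.uint8(62), np.uint8(65), np.uint8(68)), (np.uint8(62), np.uint8(65), np.uint8(68))]
```

```bash
sleep 1
```

```text
(no output)
```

View pics/side8z.png

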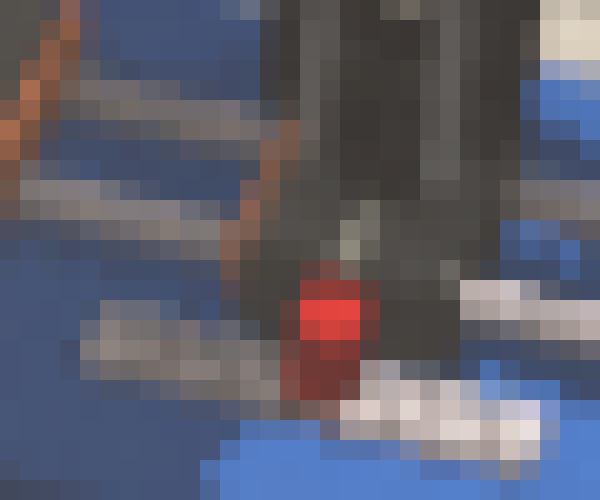

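Line is about 1 mm short (top-view estimate 1.5 mm). Pull 1.2 mm more, then hold and verify.

Request:
{"api": "send_rows", "payload": {
  "commands": [
    [0,-0.0006,0,0,0.0],
    [0,-0.0012,0,0,0.0],
    [0,-0.0012,0,0,0.0],
    [0,-0.0012,0,0,0.0],
    [0,-0.0012,0,0,0.0],
    [0,-0.0012,0,0,0.0],
    [0,-0.0012,0,0,0.0],
    [0,-0.0012,0,0,0.0]
  ]
}}

```text
time: 13.95
tool_pos: [0.5928, -0.1455, 0.0372]
eef_rot: [2.161, 2.276, 0.003]
contact_force: [7.2, 0.4, 5.4]
opening: 0.0118
```

Run:
```python
from h import *
P,D=imaging.read_camera('side');cv2.imwrite('pics/side9.png',cv2.resize(P,(784,588)));cv2.imwrite('pics/side9z.png',cv2.resize(P[215:240,300:330],None,fx=20,fy=20,interpolation=cv2.INTER_NEAREST))
g=P[222:229,312:322].astype(float).mean(2)
H=cv2.cvtColor(P,cv2.COLOR_BGR2HSV)
red=((H[...,0]<6)|(H[...,0]>174))&(H[...,1]>150)&(H[...,2]>170);m,c,s=blob(red,(316,230))
w=np.clip(P[225:228,314:321].astype(float).mean(2)-80,0,None);yy,xx=np.mgrid[225:228,314:321]
l=((w*xx).sum()/w.sum(),(w*yy).sum()/w.sum());a=np.radians(3);ex=np.array([np.cos(a),np.sin(a)])
print(c,l,((plane('side',[l],.032)-plane('side',[c],.031))[0,:2]@ex)*1000)
move(.5925,-.1453,.0371,93)
```

```text
[271.64285714 161.89285714] (np.float64(317.73206751054846), np.float64(226.3839662447257)) -270.905502495064
t 14.0 pos [ 0.5928 -0.1454  0.0371] yaw 92.98 tilt [ 0.004 -0.001 -1.   ] open 0.0115 F [6.9 0.3 4.6]
shift [ 0.0002 -0.0003  0.    ] turn -0.0003
```

```bash
sleep 1
```

View pics/side9.png

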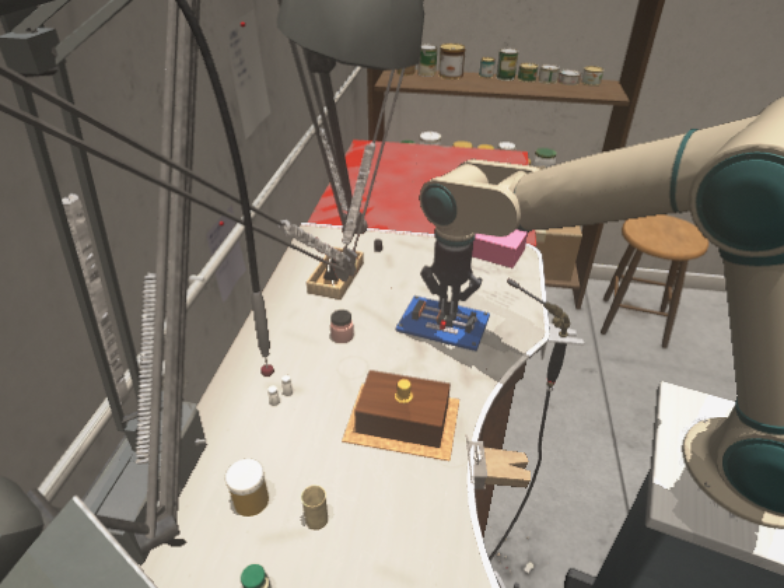

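View pics/side9z.png

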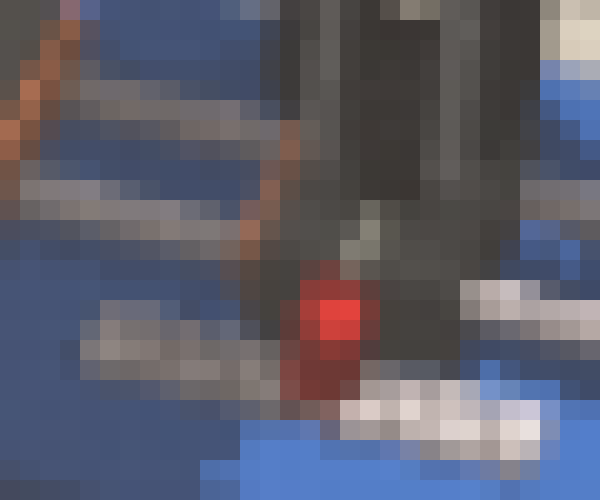

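The last red detection picked the wrong blob because shadow shrank the bright patch, so I'm redoing it with the known red top (block is fixed).

Run:
```python
from h import *
a=np.radians(3);ex=np.array([np.cos(a),np.sin(a)])
for c in((316.0,230.5),(316.1,230),(316.3,229.8)):
  print(((plane('side',[(317.73,226.38)],.032)-plane('side',[c],.032))[0,:2]@ex)*1000)
# red top geometry: visible outline px columns 315-318(top)
```

```text
0.7054406314038434
0.3166020289571709
0.6036435639823331
```

```bash
python3 -c "
from workcell import ticket
print(ticket.finish_job())"
```

```text
the job is handed in; nothing more can be done
None
```

The fixture is open and I handed the job in at about 14 s. The dust cover is on the cork mat, and the arm is still holding the sliding jaw at the red block.

- **Cover:** I lifted it by the brass knob and lowered it until it touched the mat before letting go. The last picture shows it upright and inside the mat's edges.
- **Jaw:** I gripped the black post with the fingers in front of and behind it along the pull, at 70 N, and pulled it back about 35 mm. In the last side view the white line is within about 0.3–0.7 mm of the red block's centre; the tolerance is 5 mm. The arm feels about 7 N from the spring, and the grip is steady.
- **Bystanders:** In the last picture the can, spool area and jar look untouched, but the arm partly hides the spool. It was standing when last clearly seen, just before I gripped the post.

Two checks disagreed:
- The automatic detection of the red block picked the wrong patch in the final picture because of a shadow, so I used the block's earlier position, which is fixed.
- The side and top views gave remaining distances of about 1 mm and 1.5 mm before the last small pull, so I moved 1.2 mm.

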